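# Weigh the parsnip on the kitchen scale

## Task

Weigh the parsnip: pull the scale's display drawer out to its stop, stand the empty wooden tray on the middle of the weighing platform, let go of it and press the tare button on the drawer. Then pick the parsnip out of the vegetable crate - the large tapered root, not a short thin parsley root - and lay it in the tray, wholly inside the tray's sides. Leave the drawer out, the other vegetables in their crate, and the bowl and the jar where they stand.

Things in the scene. Friction and masses are not known exactly. Their poses are not given: they have to be found in the camera images.
- display (a joint): The kitchen scale's pull-out display drawer: 0 = closed, 0.085 m = out at its stop; starts at 0 to 0.012. Slides level towards -x of the scale (to the robot) against 3 N of friction, no spring, stays where left. A grey slab 110 x 120 mm (x, y), top at z = 28 mm, with a display window and the tare button, both hidden under the platform while closed.
- display_tab (a point): Point to pinch on the drawer's grey pull tab, 20 mm in front of the drawer's front face, z = 24 mm. The tab stands out 33 mm to -x from the middle of the drawer's front, is 16 mm wide (y), z = 10 to 34 mm; pinch it across y from above. Axes are the scale's: x from its front to its back, y left, z up; the drawer pulls out along -x.
- tare_top (a point): Centre of the top of the tare button: white, round, diameter 28 mm, on the drawer's top right of the window, 60 mm in +x and 36 mm in -y from display_tab. Top at z = 34.5 mm, 6 mm proud of the drawer. With the drawer fully out, it is 51 mm in front of the platform's front edge. Axes as display_tab.
- tare (a joint): Travel of the tare button: 0 = up, 0.004 m = fully down; sprung, 1.4 N to start it and 4.2 N fully down; it comes back up when released. Press it nearly fully (beyond 0.0025).
- platform (a point): Centre of the top of the weighing platform of the kitchen scale, z = 48 mm. The platform is an aluminium plate 190 x 190 mm, 10 mm thick, on a black body of the same outline. The scale is heavy and does not move; the platform does not give. Axes as the scale.
- tray: Open rectangular tray of light wood, empty, 150 mm (its x) x 210 mm (its y), 38 mm high, sides 8 mm and bottom 7 mm thick, 0.2 to 0.4 kg. Origin at the centre of its underside, z up. Can be carried by pinching the middle of a long side (71 mm from the origin along x). It stands on one side of the scale, the crate on the other.
- crate: Low slatted wooden vegetable crate, fixed: 310 mm (its x) x 240 mm (its y), 64 mm high, sides 9 mm, floor 8 mm thick. Origin at the centre of its underside, z up. In it: the parsnip roughly along x in the middle, a potato or the turnip near each corner, a parsley root along each long side, the onion past the parsnip's thick end.
- parsnip: The parsnip, the thing to weigh: a pale tapered root 160 mm long, 48 mm thick near its thick (crown) end with a short greenish stub, 13 mm at the tip, 0.1 to 0.2 kg, in the middle of the crate. Origin on its underside, x towards the tip.
- parsnip_mid (a point): Point on the parsnip's axis where to grip it, near its centre of mass, 64 mm from the crown end; it is 35 mm thick there, and the point is 18 mm above what the parsnip lies on. Axes as the parsnip: x towards the tip, z up at the start. The space to 55 mm either side of it across the root is free for fingers at the start.
- parsnip_crown (a point): The middle of the thick end of the parsnip, on its axis.
- parsnip_tip (a point): The thin end of the parsnip.
- parsley_root: Parsley root, not to be taken: the same pale tapered shape but only 98 mm long and 25 mm thick, lying in the crate along its +y side. Origin on its underside, x towards the tip.
- parsley_root2: A second such parsley root, along the crate's -y side.
- onion: Small onion, 43 mm in diameter, 48 mm high, at the crate's -x end. Origin at the centre of its underside.
- potato1: Brown potato 72 x 50 mm in a corner of the crate, 50 mm high; origin on its underside.
- potato2: Brown potato 68 x 51 mm in a corner of the crate, 51 mm high; origin on its underside.
- potato3: Brown potato 70 x 48 mm in a corner of the crate, 48 mm high; origin on its underside.
- turnip: Pale round turnip, 56 mm in diameter, 54 mm high plus leaf stubs, in a corner of the crate; origin at the centre of its underside.
- bowl: White china bowl, 124 mm in diameter, 48 mm high, behind the scale on its left, to be left alone. Origin at the centre of its foot.
- jar: Glass jar with a steel lid, 100 mm high, 72 mm in diameter, behind the scale on its other (right) side, to be left alone. Origin at the centre of its foot.
There are look-alikes about, which are no part of the job. Leave any green or purple look-alike of the turnip alone.

How it is judged:
By the outcome, as a careful person would: the job done as asked, in the order asked, and still so for the second after the job is handed in, with the robot touching nothing.
It also fails if it takes over 72 s, if anything falls off the work surface, if the arm or the gripper's body presses on something with over 40 N, if the wrist force passes 120 N, or if a joint passes its speed limit or range.

## Robot

A 6-joint arm with a two-finger parallel gripper is mounted at the origin on the work surface. World frame = base frame: x ahead of the robot, y to its left, z up, the work surface at z = 0. Lengths are in m, angles in degrees, forces in N, time in s.
With the tool pointing down it reaches from about 0.375 to 0.9 m from the base axis. Payload 3.1 kg.
Tool frame: the origin (TCP) lies at the very end of the fingers, on their centre line; the grasp point (between the pads) lies 19 mm behind it (bot.tcp_to_grasp is the distance from the TCP to the grasp point, in m); z points along the fingers, y is the direction in which the jaws open and shut (so a half turn about z gives the same grasp; the last joint's range is limited). The gripper opens to 87 mm and grips with 3 to 60 N. Pads are 19 mm wide; open, the fingers measure 117 mm over their backs; the gripper's body (75 mm by 190 mm) begins 51 mm behind the grasp point.
Start: joints at [-84.941, 30.224, 82.088, -0, 67.689, -10.227], TCP at [0.165, -0.603, 0.223] pointing down, gripper open.
Joint ranges: [-176.69, 176.69], [-43.24, 126.21], [12.49, 139.97], [-82, 262], [0, 151.66], [-163.58, 163.58]. Speed limits (degrees/s): [159.86, 159.86, 180, 180, 180, 180].

## Interface

Orientations are given as a 3x3 rotation matrix whose columns are the frame's x, y, z axes.
In Python, from rig import telemetry, eyes, order, bot gives the robot as it stands. The module is installed in compiled form; this text tells all that it offers.
- The arm moves only by the tool servo_tool, never from a script. Its argument "targets" is a list of rows, each a list of 2 entries, a list of its own where there are three numbers: the shift along the tool's x, y, z in m, then the turn, a rotation vector about the tool's x, y, z in rad. In form: [[[tx, ty, tz], [wx, wy, wz]], ...]. A call has 1 to 12 rows; each row is the pose to reach, as a shift and turn from the pose commanded when the call began, along the tool's axes at that moment; what a row does not reach only later rows make up. A row lasts 1/8 s, in which the tool goes at most 62.5 mm and 10.7 degrees, less where a joint would pass 70% of its speed; a pose out of reach is approached as far as the arm can. A call with a gripper value outside its range is refused whole. "gripper" is the finger opening in m, from 0 to 0.087, set as the call begins (left out, the last holds). The fingers move at their own pace and stop on an object; the grip force is fixed at half the most. Time passes only in rows, so rows that repeat a pose let the fingers close. It gives the time, the measured TCP pose, the force and the opening at its end, in the units of the state.
- telemetry.read_state(): the state, without advancing time (a new reading comes with each control period).
- eyes.capture(name): name is "scene" or "top" or "wrist"; returns a dict with "pixels" (400x640x3 uint8, blue, green, red), "intrinsics" (3x3 intrinsics, pixels), "extrinsics" (4x4, takes a point from camera to world coordinates); the wrist camera has in their place "T_tool_cam" (4x4, takes a point from camera to tool coordinates, whose origin is the TCP and whose axes are the flange's). Camera axes: x right, y down, z forward; pixel columns grow to the right and rows downward; lengths in m; the calibration is good to about 2 mm. A picture is of the moment at which its call begins: read the wrist's pose just before it. There is no depth.
- order.hand_in(): hands the job in, once; it reports no verdict.
The state is a dict: "time_s": time; "joint_positions": joint angles; "qvel": joint speeds; "tau": joint torques, N m; "position": TCP position; "tcp_rot": TCP orientation; "force": force on the tool from outside, world axes, zero at the start; "moment": the same for the moment, N m; "opening": opening from 0.0 (shut) to 1.0 (fully open).
Only numpy, scipy, OpenCV 4.12 (cv2) and the standard library are available. Lean on these libraries where they do the work, as an engineer would, in place of code of your own. Each camera call takes 0.05 s, during which the arm holds its last target. There are 200 camera calls.

## Working session

There is one attempt and no reset: what is moved stays moved. The work goes in short steps, Python scripts to look and compute and a tool call to move; the robot and the scene stay as the last step left them, time stands still between calls to the robot, and variables do not carry over. Pictures are saved under pics/ and viewed, about 8 in all and at most 12, crops included, and the job is handed in when it is done.

Besides the shell and the picture viewer there is one more tool, called after "Call:" as name([rows], argument=value, ...), one row to a line, values as JSON. servo_tool: Moves the arm, as the interface text tells. Its arguments: {"type":"object","properties":{"targets":{"type":"array","items":{"type":"array"}},"gripper":{"type":"number"}},"required":["targets"]}

```bash
mkdir -p pics
cat > h.py <<'E'
import numpy as np, cv2
from rig import telemetry, eyes, order, bot
def cap(name, save=None):
    s=telemetry.read_state(); c=eyes.capture(name)
    K=np.array(c["intrinsics"])
    if name=="wrist":
        T=np.eye(4); T[:3,:3]=s["tcp_rot"]; T[:3,3]=s["position"]; T=T@np.array(c["T_tool_cam"])
    else: T=np.array(c["extrinsics"])
    im=np.array(c["pixels"])
    if save: cv2.imwrite("pics/"+save+".png",im)
    return im,K,T
def ray(K,T,uv,z):
    d=T[:3,:3]@np.linalg.solve(K,np.array([uv[0],uv[1],1.])); o=T[:3,3]
    return o+d*(z-o[2])/d[2]
def proj(K,T,p):
    q=np.linalg.inv(T)@np.append(p,1); q=K@q[:3]; return q[:2]/q[2]
E
python3 - <<'E'
from h import *
im,K,T=cap("top","top0"); print(K,T.round(3)); np.savez("top.npz",K=K,T=T)
im,K,T=cap("scene","scene0"); print(T.round(3)); np.savez("scene.npz",K=K,T=T)
s=telemetry.read_state(); print(s)
E
```

```text
[[437.15436693   0.         317.17343012]
 [  0.         437.15436693 200.90752667]
 [  0.           0.           1.        ]] [[-4.000e-03 -9.930e-01  1.140e-01  4.180e-01]
 [-1.000e+00  3.000e-03 -1.200e-02 -1.000e-03]
 [ 1.200e-02 -1.140e-01 -9.930e-01  1.275e+00]
 [ 0.000e+00  0.000e+00  0.000e+00  1.000e+00]]
[[ 0.463  0.709 -0.532  1.3  ]
 [ 0.886 -0.374  0.273 -0.418]
 [-0.005 -0.598 -0.801  1.199]
 [ 0.     0.     0.     1.   ]]
{'time_s': 0.1, 'joint_positions': array([-8.49413884e+01,  3.02736919e+01,  8.21480681e+01, -2.68273769e-03,
        6.76901238e+01, -1.02277774e+01]), 'qvel': array([ 0.09105891, -0.08830445, -0.11655631, -0.08455933,  0.00867254,
       -0.02263117]), 'tau': array([-6.75341835e-04, -4.40986884e+01, -1.77149999e+01,  6.35334151e-02,
        5.33557415e-02, -3.37949052e-05]), 'position': array([ 0.16472909, -0.60222108,  0.22167435]), 'tcp_rot': array([[ 9.64615411e-01,  2.63660884e-01, -2.15331273e-04],
       [ 2.63660797e-01, -9.64613506e-01,  1.94131378e-03],
       [ 3.04137052e-04, -1.92939560e-03, -9.99998092e-01]]), 'force': array([ 0.0736075 , -0.54581491, -0.19499007]), 'moment': array([-0.03152273,  0.0015292 ,  0.00534393]), 'opening': 0.9970242196549732}
```

View pics/top0.png

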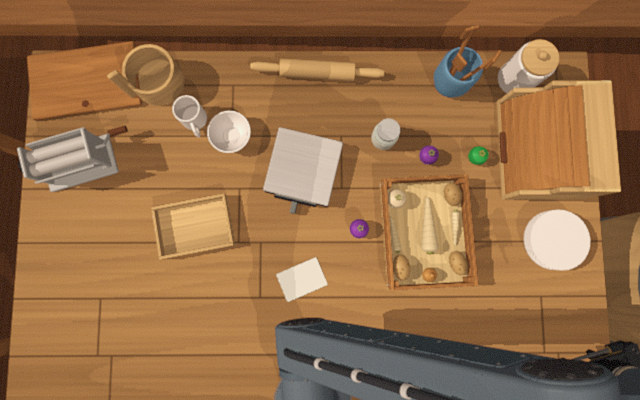

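View pics/scene0.png

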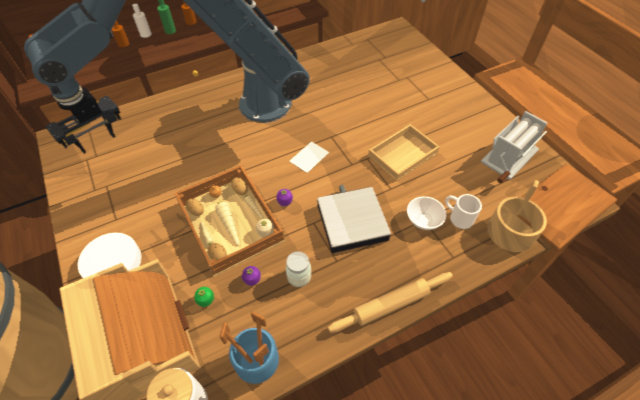

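The top view shows the scale at about (303,168) with its tab at (295,207), the tray at (193,227) and the crate at (430,232). The crate holds several long pale roots:
- The large tapered one in the middle, (429,197) to (430,252), is the parsnip. It is the longest and thickest.
- The thin ones at (395,230) and (457,226) are parsley roots.

I'll confirm this in an enlarged crop.

Run:
```python
from h import *
im=cv2.imread("pics/top0.png"); d=np.load("top.npz"); K,T=d["K"],d["T"]
c=cv2.resize(im[115:300,140:490],None,fx=2.25,fy=2.25,interpolation=cv2.INTER_CUBIC); cv2.imwrite("pics/crop0.png",c)
hsv=cv2.cvtColor(im,cv2.COLOR_BGR2HSV)
def comp(m,lo,hi):
    mm=np.zeros_like(m); mm[lo[1]:hi[1],lo[0]:hi[0]]=m[lo[1]:hi[1],lo[0]:hi[0]]
    cs,_=cv2.findContours(mm,cv2.RETR_EXTERNAL,cv2.CHAIN_APPROX_NONE); return max(cs,key=cv2.contourArea)
# platform
m=((hsv[...,1]<60)&(hsv[...,2]>110)).astype(np.uint8)
k=comp(m,(255,120),(350,215)); r=cv2.minAreaRect(k); print("plat",r)
b=cv2.boxPoints(r); P=np.array([ray(K,T,q,.048) for q in b]); print(P.round(4),P.mean(0).round(4))
for i in range(4):
    e=P[(i+1)%4]-P[i]; print(np.linalg.norm(e).round(4),np.degrees(np.arctan2(e[1],e[0])).round(2))
# tab
for y in range(200,216): print(y,[tuple(im[y,x]) for x in range(288,304,2)])
```

```text
plat ((302.5125732421875, 166.403076171875), (66.50846099853516, 66.8106689453125), 13.736268043518066)
[[ 0.5872  0.1396  0.048 ]
 [ 0.7756  0.0959  0.048 ]
 [ 0.729  -0.0897  0.048 ]
 [ 0.5418 -0.0429  0.048 ]] [0.6584 0.0257 0.048 ]
0.1935 -13.04
0.1914 -104.11
0.193 165.97
0.1881 76.03
200 [(np.uint8(39), np.uint8(53), np.uint8(71)), (np.uint8(33), np.uint8(26), np.uint8(42)), (np.uint8(31), np.uint8(32), np.uint8(36)), (np.uint8(41), np.uint8(42), np.uint8(47)), (np.uint8(67), np.uint8(74), np.uint8(82)), (np.uint8(84), np.uint8(93), np.uint8(97)), (np.uint8(102), np.uint8(116), np.uint8(123)), (np.uint8(113), np.uint8(125), np.uint8(134))]
201 [(np.uint8(66), np.uint8(103), np.uint8(153)), (np.uint8(51), np.uint8(81), np.uint8(125)), (np.uint8(79), np.uint8(91), np.uint8(98)), (np.uint8(58), np.uint8(62), np.uint8(67)), (np.uint8(41), np.uint8(45), np.uint8(47)), (np.uint8(43), np.uint8(42), np.uint8(46)), (np.uint8(68), np.uint8(74), np.uint8(80)), (np.uint8(75), np.uint8(85), np.uint8(92))]
202 [(np.uint8(68), np.uint8(121), np.uint8(170)), (np.uint8(64), np.uint8(110), np.ui
[... 4392 characters left out ...]
8(166)), (np.uint8(70), np.uint8(119), np.uint8(167)), (np.uint8(71), np.uint8(112), np.uint8(160)), (np.uint8(68), np.uint8(110), np.uint8(156)), (np.uint8(54), np.uint8(100), np.uint8(150)), (np.uint8(58), np.uint8(96), np.uint8(141)), (np.uint8(53), np.uint8(91), np.uint8(133)), (np.uint8(55), np.uint8(91), np.uint8(136))]
215 [(np.uint8(73), np.uint8(120), np.uint8(167)), (np.uint8(68), np.uint8(118), np.uint8(168)), (np.uint8(70), np.uint8(118), np.uint8(168)), (np.uint8(68), np.uint8(116), np.uint8(166)), (np.uint8(74), np.uint8(121), np.uint8(170)), (np.uint8(65), np.uint8(114), np.uint8(163)), (np.uint8(71), np.uint8(120), np.uint8(170)), (np.uint8(74), np.uint8(122), np.uint8(169))]
```

View pics/crop0.png

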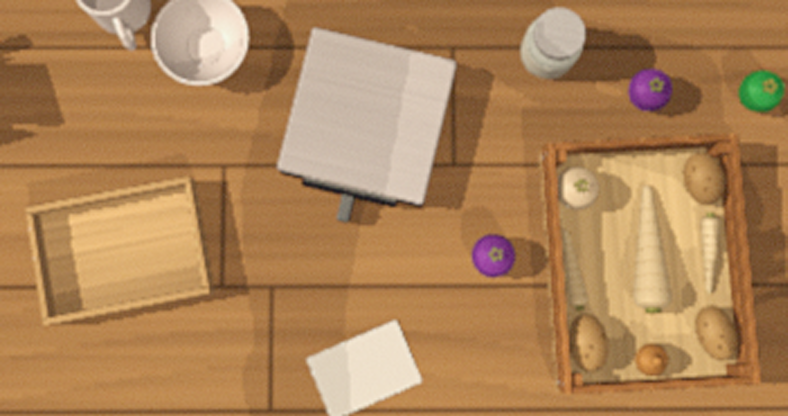

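The crop shows the parsnip as the big central root: crown with green stub at crop (652,305), tip at (648,185). The two thin short ones at the crate sides, (573,270) and (710,252), are the parsley roots. The tray corners are at crop (28,211), (190,180), (209,293) and (46,324).

```bash
cat >> h.py <<'E'
from scipy.spatial.transform import Rotation as R
def Rd(yaw):
    a=np.radians(yaw); c,s=np.cos(a),np.sin(a); return np.array([[c,s,0],[s,-c,0],[0,0,-1.]])
def to(p,yaw):
    s=telemetry.read_state(); C=np.array(s["tcp_rot"])
    print("t",s["time_s"],"pos",np.round(s["position"],4),"yaw",np.degrees(np.arctan2(C[1,0],C[0,0])).round(1),"F",np.round(s["force"],1),"op",round(s["opening"]*87,1))
    print("-> shift",(C.T@(np.array(p)-s["position"])).round(4),"rot",R.from_matrix(C.T@Rd(yaw)).as_rotvec().round(4))
E
python3 - <<'E'
from h import *
d=np.load("top.npz"); K,T=d["K"],d["T"]
f=lambda u,v,z: ray(K,T,(u/2.25+140-.5,v/2.25+115-.5),z)
tr=np.array([f(28,211,.038),f(190,180,.038),f(209,293,.038),f(46,324,.038)]); print("tray",tr.round(4),tr.mean(0).round(4))
for i in range(4):
    e=tr[(i+1)%4]-tr[i]; print(np.linalg.norm(e).round(3),np.degrees(np.arctan2(e[1],e[0])).round(1))
print("tabtip",ray(K,T,(292.7,212.5),.034), "tabmid", ray(K,T,(293.9,207),.034))
cr,tp=f(652,305,.032),f(648,185,.015); print("crown",cr,"tip",tp,np.linalg.norm(cr-tp),np.degrees(np.arctan2(*(tp-cr)[1::-1])))
ax=np.radians(-13.6); X=np.array([np.cos(ax),np.sin(ax),0]); C=np.array([.6584,.0257,0])
tt=ray(K,T,(292.7,212.5),.034); print("tip in scale",(tt-C)@X, (tt-C)@np.array([-X[1],X[0],0]))
tab=C-X*(.095+.026); print("tab closed",tab)
to(tab+[0,0,.12],-13.6)
E
```

```text
tray [[0.5398 0.4521 0.038 ]
 [0.5786 0.2496 0.038 ]
 [0.4363 0.223  0.038 ]
 [0.3987 0.4243 0.038 ]] [0.4884 0.3373 0.038 ]
0.206 -79.1
0.145 -169.4
0.205 100.6
0.144 11.1
tabtip [0.52699311 0.05406258 0.034     ] tabmid [0.54272123 0.05068131 0.034     ]
crown [ 0.41922226 -0.33298651  0.032     ] tip [ 0.57365279 -0.33747492  0.015     ] 0.1554282308196269 -1.6647925564246004
tip in scale -0.13439161085936746 -0.003331974898927428
tab closed [0.54079272 0.0541522  0.        ]
t 0.1 pos [ 0.1647 -0.6022  0.2217] yaw 15.3 F [ 0.1 -0.5 -0.2] op 86.7
-> shift [ 0.5358 -0.5338  0.1029] rot [-2.000e-03  2.000e-04  5.042e-01]
```

Call:
servo_tool([
  [[0.02,-0.02,0.0],[0,0,0.02]],
  [[0.06,-0.06,0.0],[0,0,0.05]],
  [[0.1,-0.1,0.0],[0,0,0.1]],
  [[0.145,-0.145,0.0],[0,0,0.15]],
  [[0.19,-0.19,0.0],[0,0,0.2]],
  [[0.235,-0.235,0.01],[0,0,0.25]],
  [[0.28,-0.28,0.02],[0,0,0.3]],
  [[0.325,-0.325,0.03],[0,0,0.35]],
  [[0.37,-0.37,0.04],[0,0,0.4]],
  [[0.415,-0.415,0.055],[0,0,0.45]],
  [[0.46,-0.46,0.07],[0,0,0.48]],
  [[0.495,-0.495,0.08],[0,0,0.504]],
], gripper=0.045)

```text
time_s: 1.6
position: [0.5107, 0.0039, 0.1426]
tcp_rot: [[0.972, -0.236, -0.0], [-0.236, -0.972, -0.0], [-0.0, 0.0, -1.0]]
force: [1.6, -1.0, -0.4]
opening: 0.515
```

Call:
servo_tool([
  [[0.02,0.002,0.01],[0,0,0]],
  [[0.035,0.004,0.02],[0,0,0]],
  [[0.04,0.005,0.025],[0,0,0]],
  [[0.04,0.005,0.025],[0,0,0]],
])

```text
time_s: 2.1
position: [0.5471, -0.0132, 0.1178]
tcp_rot: [[0.972, -0.237, -0.002], [-0.237, -0.972, 0.0], [-0.002, 0.0, -1.0]]
force: [-0.9, 0.2, -0.8]
opening: 0.516
```

Run:
```python
from h import *
to([.541,.053,.12],-13.6)
im,K,T=cap("wrist","w1"); np.savez("w1.npz",K=K,T=T); print(T.round(3))
```

```text
t 2.1 pos [ 0.5471 -0.0132  0.1178] yaw -13.7 F [-0.9  0.2 -0.8] op 44.9
-> shift [-0.0216 -0.0629 -0.0021] rot [ 0.      0.0017 -0.0019]
[[-0.238 -0.935 -0.264  0.619]
 [-0.971  0.229  0.064 -0.029]
 [ 0.     0.272 -0.962  0.28 ]
 [ 0.     0.     0.     1.   ]]
```

View pics/w1.png

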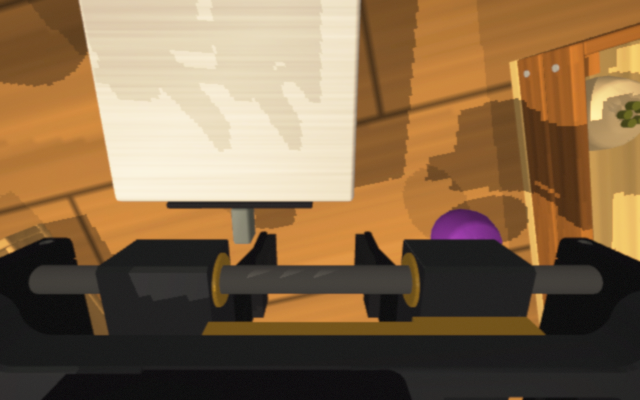

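Wrist view: the drawer tab runs from (243,208) to (243,243), the platform's front edge from (117,201) to (353,200), and a purple look-alike sits at (466,228), clear of the tab.

Run:
```python
from h import *
d=np.load("w1.npz"); K,T=d["K"],d["T"]
a,b=ray(K,T,(117,200.5),.048),ray(K,T,(353.5,200),.048); print("front edge",a,b,np.linalg.norm(a-b),"mid",(a+b)/2)
e=a-b; print("yaw",np.degrees(np.arctan2(e[1],e[0]))-90)
t=ray(K,T,(242.5,238),.034); print("tabtip",t, ray(K,T,(243.5,210),.034))
to([.541,.053,.06],-13.6)
print(ray(K,T,(466,225),.05))
```

```text
front edge [0.59334483 0.13809407 0.048     ] [ 0.54936289 -0.04345489  0.048     ] 0.18680051842951226 mid [0.57135386 0.04731959 0.048     ]
yaw -13.618073880475052
tabtip [0.53453173 0.05625267 0.034     ] [0.55865702 0.04778399 0.034     ]
t 2.15 pos [ 0.5469 -0.0131  0.1181] yaw -13.7 F [-0.3 -0.2  0.5] op 45.0
-> shift [-0.0213 -0.0628  0.0582] rot [-0.      0.0014 -0.0017]
[ 0.50818051 -0.12665969  0.05      ]
```

Call:
servo_tool([
  [[-0.008,-0.03,0.02],[0,0,0]],
  [[-0.0195,-0.055,0.04],[0,0,0]],
  [[-0.0195,-0.0635,0.06],[0,0,0]],
  [[-0.0195,-0.0635,0.075],[0,0,0]],
  [[-0.0195,-0.0635,0.09],[0,0,0]],
  [[-0.0195,-0.0635,0.102],[0,0,0]],
  [[-0.0195,-0.0635,0.108],[0,0,0]],
  [[-0.0195,-0.0635,0.108],[0,0,0]],
])

```text
time_s: 3.15
position: [0.5435, 0.0538, 0.0099]
tcp_rot: [[0.972, -0.235, -0.001], [-0.235, -0.972, 0.0], [-0.001, 0.0, -1.0]]
force: [0.2, 0.4, 0.5]
opening: 0.519
```

Call:
servo_tool([
  [[0,0,0],[0,0,0]],
  [[0,0,0],[0,0,0]],
  [[0,0,0],[0,0,0]],
  [[0,0,0],[0,0,0]],
  [[0,0,0],[0,0,0]],
], gripper=0.0)

```text
time_s: 3.78
position: [0.5438, 0.054, 0.0106]
tcp_rot: [[0.972, -0.235, 0.0], [-0.235, -0.972, -0.0], [0.0, 0.0, -1.0]]
force: [0.5, 0.3, 1.0]
opening: 0.181
```

Call:
servo_tool([
  [[-0.006,0,0],[0,0,0]],
  [[-0.014,0,0],[0,0,0]],
  [[-0.024,0,0],[0,0,0]],
  [[-0.034,0,0],[0,0,0]],
  [[-0.044,0,0],[0,0,0]],
  [[-0.054,0,0],[0,0,0]],
  [[-0.064,0,0],[0,0,0]],
  [[-0.071,0,0],[0,0,0]],
  [[-0.076,0,0],[0,0,0]],
  [[-0.079,0,0],[0,0,0]],
])

```text
time_s: 5.03
position: [0.4667, 0.0728, 0.0105]
tcp_rot: [[0.972, -0.235, 0.0], [-0.235, -0.972, 0.0], [0.0, -0.0, -1.0]]
force: [2.5, -2.9, 6.0]
opening: 0.179
```

Call:
servo_tool([
  [[-0.002,0,0],[0,0,0]],
  [[-0.004,0,0],[0,0,0]],
  [[-0.005,0,0],[0,0,0]],
  [[-0.005,0,0],[0,0,0]],
])

```text
time_s: 5.52
position: [0.4647, 0.0732, 0.0105]
tcp_rot: [[0.972, -0.235, 0.005], [-0.235, -0.972, -0.001], [0.005, -0.001, -1.0]]
force: [5.2, -3.9, 3.6]
opening: 0.179
```

Call:
servo_tool([
  [[-0.002,0,0],[0,0,0]],
  [[-0.004,0,0],[0,0,0]],
  [[-0.004,0,0],[0,0,0]],
  [[-0.004,0,0],[0,0,0]],
])

```text
time_s: 6.02
position: [0.4647, 0.0733, 0.0105]
tcp_rot: [[0.972, -0.235, 0.013], [-0.235, -0.972, -0.002], [0.013, -0.001, -1.0]]
force: [9.8, -7.4, -1.4]
opening: 0.187
```

Call:
servo_tool([
  [[0.006,0,0],[0,0,0]],
  [[0.006,0,0],[0,0,0]],
])

```text
time_s: 6.28
position: [0.4647, 0.0732, 0.0105]
tcp_rot: [[0.972, -0.235, 0.001], [-0.235, -0.972, -0.0], [0.001, -0.0, -1.0]]
force: [2.9, -1.6, 5.4]
opening: 0.185
```

Call:
servo_tool([
  [[0,0,0],[0,0,0]],
  [[0,0,0],[0,0,0]],
  [[0,0,0],[0,0,0]],
  [[0,0,-0.01],[0,0,0]],
  [[0,0,-0.03],[0,0,0]],
  [[0,0,-0.06],[0,0,0]],
  [[0,0,-0.095],[0,0,0]],
  [[0,0,-0.13],[0,0,0]],
  [[0,0,-0.14],[0,0,0]],
  [[0,0,-0.14],[0,0,0]],
], gripper=0.045)

```text
time_s: 7.52
position: [0.464, 0.0734, 0.1508]
tcp_rot: [[0.972, -0.235, 0.001], [-0.235, -0.972, -0.0], [0.001, -0.0, -1.0]]
force: [0.3, 0.3, -0.0]
opening: 0.517
```

Run:
```python
from h import *
to([.418,.3235,.15],101)
to([.418,.3235,.15],0)
to([.418,.3235,.15],45)
```

```text
t 7.525 pos [0.464  0.0734 0.1508] yaw -13.6 F [ 0.3  0.3 -0. ] op 45.0
-> shift [-0.1034 -0.2323  0.0008] rot [ 1.0000e-03 -9.0000e-04 -1.9999e+00]
t 7.525 pos [0.464  0.0734 0.1508] yaw -13.6 F [ 0.3  0.3 -0. ] op 45.0
-> shift [-0.1034 -0.2323  0.0008] rot [-1.000e-04 -1.200e-03 -2.371e-01]
t 7.525 pos [0.464  0.0734 0.1508] yaw -13.6 F [ 0.3  0.3 -0. ] op 45.0
-> shift [-0.1034 -0.2323  0.0008] rot [ 4.0000e-04 -1.2000e-03 -1.0225e+00]
```

Call:
servo_tool([
  [[-0.01,-0.02,0],[0,0,-0.15]],
  [[-0.02,-0.04,0],[0,0,-0.33]],
  [[-0.03,-0.06,0],[0,0,-0.51]],
  [[-0.04,-0.09,0],[0,0,-0.69]],
  [[-0.05,-0.11,0],[0,0,-0.87]],
  [[-0.06,-0.13,0],[0,0,-1.05]],
  [[-0.07,-0.155,0],[0,0,-1.23]],
  [[-0.08,-0.18,0],[0,0,-1.41]],
  [[-0.09,-0.2,0],[0,0,-1.59]],
  [[-0.1,-0.22,0],[0,0,-1.77]],
  [[-0.103,-0.232,0],[0,0,-1.92]],
  [[-0.103,-0.232,0],[0,0,-2.0]],
])

```text
time_s: 9.02
position: [0.4171, 0.3234, 0.1484]
tcp_rot: [[-0.195, 0.981, -0.003], [0.981, 0.195, -0.001], [-0.001, -0.003, -1.0]]
force: [0.5, -0.6, 0.4]
opening: 0.52
```

Run:
```python
from h import *
to([.418,.3235,.02],101)
im,K,T=cap("wrist","w2"); np.savez("w2.npz",K=K,T=T)
```

```text
t 9.025 pos [0.4171 0.3234 0.1484] yaw 101.3 F [ 0.5 -0.6  0.4] op 45.2
-> shift [-0.      0.0013  0.1284] rot [-0.0035  0.0008  0.0045]
```

View pics/w2.png

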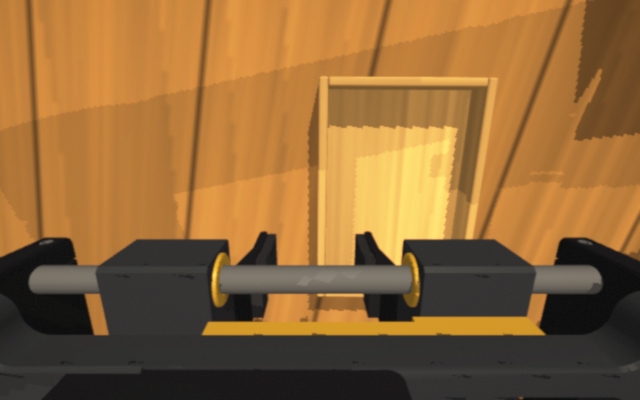

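Wrist view: the near long side of the tray appears as the strip at u≈319–328, running between the fingers and parallel to the tool. The far corners are at (320,77) and (496,79).

Run:
```python
from h import *
d=np.load("w2.npz"); K,T=d["K"],d["T"]; im=cv2.imread("pics/w2.png")
g=cv2.cvtColor(im,cv2.COLOR_BGR2GRAY)
for v in (110,170,225): print(v,g[v,312:334])
A=ray(K,T,(320.5,78),.038);B=ray(K,T,(496,79),.038);C=ray(K,T,(320,295),.038)
print(A,B,C,np.linalg.norm(A-B),np.linalg.norm(A-C))
for v in (80,170,225): print(ray(K,T,(323.5,v),.038))
```

```text
110 [125  99  89  89  88  93 112 147 169 180 182 183 184 183 175 156 127 118
 119 119 118 119]
170 [111 113 113 113 112 119 146 181 194 194 190 193 194 188 176 177 178 178
 179 180 181 182]
225 [107 106 107 106 111 139 178 195 199 201 199 196 188 173 167 172 174 175
 176 178 179 180]
[0.40049503 0.42787603 0.038     ] [0.54409739 0.4555481  0.038     ] [0.44102975 0.2259544  0.038     ] 0.14624425475834074 0.20595001733463883
[0.40326239 0.42683721 0.038     ]
[0.41858332 0.35250471 0.038     ]
[0.42923708 0.30081595 0.038     ]
```

Call:
servo_tool([
  [[0.001,0.003,0.02],[0,0,0]],
  [[0.002,0.007,0.05],[0,0,0]],
  [[0.002,0.007,0.08],[0,0,0]],
  [[0.002,0.007,0.105],[0,0,0]],
  [[0.002,0.007,0.123],[0,0,0]],
  [[0.002,0.007,0.132],[0,0,0]],
  [[0.002,0.007,0.132],[0,0,0]],
])

```text
time_s: 9.95
position: [0.4241, 0.3258, 0.0172]
tcp_rot: [[-0.19, 0.982, -0.002], [0.982, 0.19, -0.001], [-0.001, -0.002, -1.0]]
force: [0.9, -0.2, -0.1]
opening: 0.516
```

Call:
servo_tool([
  [[0,0,0],[0,0,0]],
  [[0,0,0],[0,0,0]],
  [[0,0,0],[0,0,0]],
  [[0,0,0],[0,0,0]],
  [[0,0,0],[0,0,0]],
  [[0,0,0],[0,0,0]],
], gripper=0.0)

```text
time_s: 10.7
position: [0.4236, 0.326, 0.0185]
tcp_rot: [[-0.191, 0.982, -0.002], [0.982, 0.191, -0.001], [-0.0, -0.002, -1.0]]
force: [-4.0, -0.8, 4.9]
opening: 0.093
```

Call:
servo_tool([
  [[0,0,-0.005],[0,0,0]],
  [[0,0,-0.015],[0,0,0]],
  [[0,0,-0.03],[0,0,0]],
  [[0,0,-0.05],[0,0,0]],
  [[0,0,-0.075],[0,0,0]],
  [[0,0,-0.1],[0,0,0]],
  [[0,0,-0.115],[0,0,0]],
  [[0,0,-0.12],[0,0,0]],
])

```text
time_s: 11.7
position: [0.4253, 0.3265, 0.1396]
tcp_rot: [[-0.191, 0.982, 0.002], [0.982, 0.191, 0.001], [0.001, 0.002, -1.0]]
force: [-0.2, -1.0, -4.4]
opening: 0.09
```

Run:
```python
from h import *
cn=np.array([.661,.0255,0]); a=np.radians(-13.6); X=np.array([np.cos(a),np.sin(a),0])
to(cn-.071*X+[0,0,.13],76.4)
im,K,T=cap("wrist"); cv2.imwrite("pics/w3.png",im)
```

```text
t 11.7 pos [0.4253 0.3265 0.1396] yaw 101.0 F [-0.2 -1.  -4.4] op 7.8
-> shift [-0.3109  0.1094  0.0096] rot [ 0.0019 -0.001   0.4293]
```

View pics/w3.png

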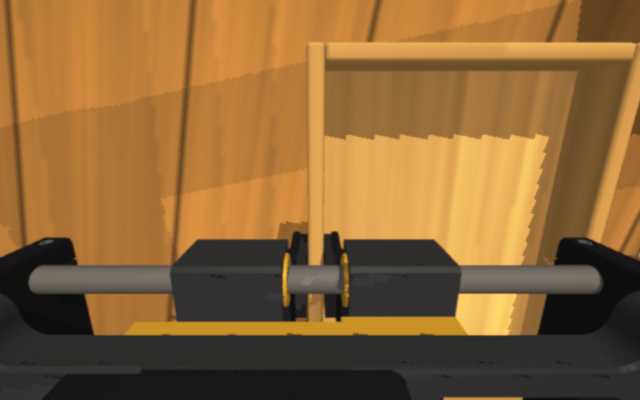

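Wrist view: the tray's near side, the strip at u≈315, is held between the pads, and the tray is level and clear of the table.

Call:
servo_tool([
  [[-0.01,0.003,0],[0,0,0.01]],
  [[-0.03,0.01,0],[0,0,0.04]],
  [[-0.06,0.02,0],[0,0,0.08]],
  [[-0.095,0.033,0],[0,0,0.13]],
  [[-0.13,0.046,0],[0,0,0.18]],
  [[-0.165,0.058,0],[0,0,0.23]],
  [[-0.2,0.07,0],[0,0,0.28]],
  [[-0.235,0.083,0],[0,0,0.33]],
  [[-0.265,0.093,0],[0,0,0.37]],
  [[-0.288,0.101,0],[0,0,0.4]],
  [[-0.303,0.107,0],[0,0,0.42]],
  [[-0.311,0.109,0],[0,0,0.429]],
])

```text
time_s: 13.25
position: [0.5914, 0.0413, 0.1379]
tcp_rot: [[0.236, 0.972, -0.001], [0.972, -0.236, 0.0], [0.0, -0.001, -1.0]]
force: [-0.4, 0.7, -3.3]
opening: 0.087
```

Call:
servo_tool([
  [[0,0,0],[0,0,0]],
  [[0,0,0.01],[0,0,0]],
  [[0,0,0.025],[0,0,0]],
  [[0,0,0.04],[0,0,0]],
  [[0,0,0.05],[0,0,0]],
  [[0,0,0.05],[0,0,0]],
])

```text
time_s: 14.0
position: [0.5903, 0.042, 0.0869]
tcp_rot: [[0.235, 0.972, -0.003], [0.972, -0.235, 0.0], [-0.0, -0.003, -1.0]]
force: [0.9, 0.5, -3.7]
opening: 0.086
```

Run:
```python
from h import *
cn=np.array([.661,.0255,0]); a=np.radians(-13.6); X=np.array([np.cos(a),np.sin(a),0])
to(cn-.071*X+[0,0,.0665],76.4)
im,K,T=cap("top"); im2,_,_=cap("scene")
a=cv2.resize(im[115:255,200:400],None,fx=3,fy=3,interpolation=cv2.INTER_CUBIC)
cv2.imwrite("pics/top3.png",a); cv2.imwrite("pics/top3full.png",im)
```

```text
t 14.0 pos [0.5903 0.042  0.0869] yaw 76.4 F [ 0.9  0.5 -3.7] op 7.5
-> shift [0.0006 0.0017 0.0204] rot [-0.0028  0.0003  0.0005]
```

View pics/top3.png

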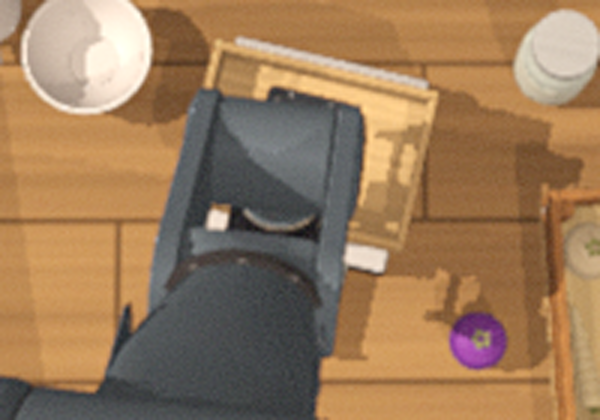

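Run:
```python
from h import *
d=np.load("top.npz"); K,T=d["K"],d["T"]
f=lambda u,v,z: ray(K,T,(u/3+200-.33,v/3+115-.33),z)
a=np.radians(-13.6); X=np.array([np.cos(a),np.sin(a),0]);Y=np.array([-X[1],X[0],0])
cn=np.array([.661,.0255,0])
for n,u,v,z in [("TL",214,41,.106),("TR",438,92,.106),("BR",402,249,.106),("pBL",238,39,.048),("pBR",430,87,.048),("pFR",384,272,.048)]:
    p=f(u,v,z)-cn; print(n,(p@X).round(4),(p@Y).round(4))
```

```text
TL 0.0687 0.1045
TR 0.0702 -0.1053
BR -0.0778 -0.1062
pBL 0.0908 0.0919
pBR 0.0881 -0.0979
pFR -0.0954 -0.0958
```

Measured in the same view, the tray's centre and the platform's centre agree to within about 2 mm. I'll lower it straight down.

Call:
servo_tool([
  [[0.0,0.0,0.006],[0,0,0]],
  [[0.0,0.0,0.012],[0,0,0]],
  [[0.0,0.0,0.017],[0,0,0]],
  [[0.0,0.0,0.02],[0,0,0]],
  [[0.0,0.0,0.0215],[0,0,0]],
  [[0.0,0.0,0.0215],[0,0,0]],
])

```text
time_s: 14.85
position: [0.5912, 0.0418, 0.0669]
tcp_rot: [[0.235, 0.972, 0.0], [0.972, -0.235, -0.0], [-0.0, 0.0, -1.0]]
force: [-0.4, 0.0, -2.8]
opening: 0.089
```

Call:
servo_tool([
  [[0,0,0],[0,0,0]],
  [[0,0,0],[0,0,0]],
  [[0,0,0],[0,0,0]],
], gripper=0.035)

```text
time_s: 15.22
position: [0.5918, 0.0417, 0.0673]
tcp_rot: [[0.235, 0.972, 0.002], [0.972, -0.235, -0.0], [0.0, 0.002, -1.0]]
force: [-0.2, 0.2, 0.3]
opening: 0.34
```

Call:
servo_tool([
  [[0,0,-0.01],[0,0,0]],
  [[0,0,-0.03],[0,0,0]],
  [[0,0,-0.055],[0,0,0]],
  [[0,0,-0.08],[0,0,0]],
  [[0,0,-0.1],[0,0,0]],
  [[0,0,-0.1],[0,0,0]],
])

```text
time_s: 15.98
position: [0.5927, 0.0417, 0.1691]
tcp_rot: [[0.235, 0.972, 0.005], [0.972, -0.235, -0.001], [0.001, 0.005, -1.0]]
force: [0.3, -0.3, -0.3]
opening: 0.401
```

Run:
```python
from h import *
a=np.radians(-13.6); X=np.array([np.cos(a),np.sin(a),0]);Y=np.array([-X[1],X[0],0])
tab=np.array([.4647,.0732,0])   # pinch position at the stop
for e in ([.661,.0255,0]-(.095+.111)*X,): print("tab at stop, from platform",e)
tare=.5*(tab+np.array([.659,.0245,0])-.206*X)+.06*X-.036*Y; print(tare)
to(tare+[0,0,.13],-13.6)
to(tare+[0,0,.13],76.4)
```

```text
tab at stop, from platform [0.46077603 0.07393928 0.        ]
[0.51159056 0.02397051 0.        ]
t 15.975 pos [0.5927 0.0417 0.1691] yaw 76.4 F [ 0.3 -0.3 -0.3] op 34.9
-> shift [-0.0363 -0.0749  0.0387] rot [ 0.0035 -0.0045  1.5712]
t 15.975 pos [0.5927 0.0417 0.1691] yaw 76.4 F [ 0.3 -0.3 -0.3] op 34.9
-> shift [-0.0363 -0.0749  0.0387] rot [ 0.0051 -0.0006  0.0004]
```

Call:
servo_tool([
  [[-0.006,-0.015,0],[0,0,0.15]],
  [[-0.012,-0.03,0],[0,0,0.33]],
  [[-0.018,-0.045,0],[0,0,0.51]],
  [[-0.024,-0.06,0],[0,0,0.69]],
  [[-0.03,-0.07,0.01],[0,0,0.87]],
  [[-0.036,-0.075,0.02],[0,0,1.05]],
  [[-0.036,-0.075,0.03],[0,0,1.23]],
  [[-0.036,-0.075,0.038],[0,0,1.41]],
  [[-0.036,-0.075,0.038],[0,0,1.54]],
  [[-0.036,-0.075,0.038],[0,0,1.571]],
], gripper=0.0)

```text
time_s: 17.23
position: [0.5093, 0.0245, 0.1281]
tcp_rot: [[0.972, -0.235, -0.002], [-0.235, -0.972, 0.0], [-0.002, 0.0, -1.0]]
force: [-0.4, 0.5, 0.1]
opening: 0.005
```

Run:
```python
from h import *
to([.5116,.024,.0365],-13.6)
im,K,T=cap("wrist","w4"); np.savez("w4.npz",K=K,T=T)
g=cv2.cvtColor(im,cv2.COLOR_BGR2GRAY)
c=cv2.HoughCircles(cv2.medianBlur(g,3),cv2.HOUGH_GRADIENT,1,30,param1=100,param2=18,minRadius=12,maxRadius=50)
if c is not None:
    for x in c[0][:8]: print(x, ray(K,T,x[:2],.0345).round(4))
```

```text
t 17.225 pos [0.5093 0.0245 0.1281] yaw -13.6 F [-0.4  0.5  0.1] op 0.4
-> shift [ 0.0025 -0.0001  0.0916] rot [ 0.0001  0.0016 -0.    ]
[498.5 194.5  38.8] [ 0.4797 -0.1302  0.0345]
[313.5 199.5  15.9] [0.5131 0.0266 0.0345]
[249.5 192.5  33.8] [0.5323 0.0789 0.0345]
[588.5 226.5  27.9] [ 0.431  -0.206   0.0345]
[586.5 280.5  15.6] [ 0.3758 -0.2042  0.0345]
[ 47.5 282.5  19.2] [0.4935 0.2894 0.0345]
[334.5 261.5  38. ] [0.4509 0.0218 0.0345]
```

View pics/w4.png

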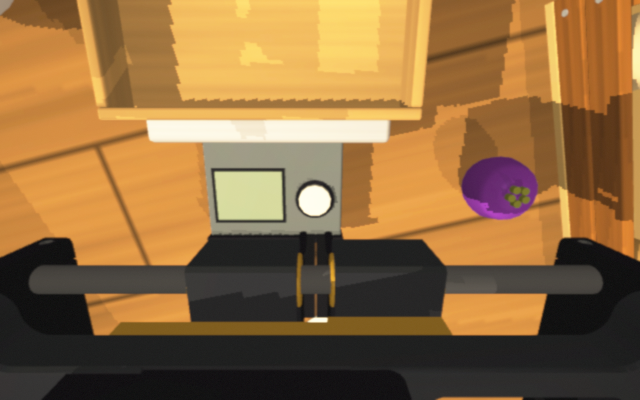

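Wrist view: the drawer is fully out, with the window at (248,195) and the white tare button at (314,200). The tray stands squarely on the platform, released. The button's ray gives (0.513, 0.027), which agrees with the geometry.

Call:
servo_tool([
  [[0.0035,-0.001,0.02],[0,0,0]],
  [[0.0035,-0.001,0.045],[0,0,0]],
  [[0.0035,-0.001,0.07],[0,0,0]],
  [[0.0035,-0.001,0.085],[0,0,0]],
  [[0.0035,-0.001,0.092],[0,0,0]],
  [[0.0035,-0.001,0.095],[0,0,0]],
  [[0.0035,-0.001,0.0975],[0,0,0]],
  [[0.0035,-0.001,0.099],[0,0,0]],
  [[0.0035,-0.001,0.1],[0,0,0]],
  [[0.0035,-0.001,0.1],[0,0,0]],
])

```text
time_s: 18.52
position: [0.514, 0.0245, 0.0307]
tcp_rot: [[0.972, -0.235, 0.002], [-0.235, -0.972, -0.001], [0.002, 0.0, -1.0]]
force: [-3.4, -0.4, 13.4]
opening: 0.006
```

Call:
servo_tool([
  [[0,0,0],[0,0,0]],
  [[0,0,0],[0,0,0]],
  [[0,0,-0.006],[0,0,0]],
  [[0,0,-0.02],[0,0,0]],
  [[0,0,-0.05],[0,0,0]],
  [[0,0,-0.09],[0,0,0]],
  [[0,0,-0.13],[0,0,0]],
  [[0,0,-0.16],[0,0,0]],
  [[0,0,-0.16],[0,0,0]],
])

```text
time_s: 19.65
position: [0.5156, 0.0244, 0.1918]
tcp_rot: [[0.972, -0.235, 0.007], [-0.235, -0.972, -0.001], [0.007, -0.001, -1.0]]
force: [0.3, 0.1, -0.4]
opening: 0.003
```

Run:
```python
from h import *
to([.481,-.3348,.19],-1.7)
```

```text
t 19.65 pos [0.5156 0.0244 0.1918] yaw -13.6 F [ 0.3  0.1 -0.4] op 0.2
-> shift [0.0507 0.3573 0.002 ] rot [ 2.000e-04 -7.400e-03 -2.074e-01]
```

Call:
servo_tool([
  [[0.003,0.02,0],[0,0,-0.02]],
  [[0.009,0.06,0],[0,0,-0.04]],
  [[0.016,0.11,0],[0,0,-0.07]],
  [[0.023,0.16,0],[0,0,-0.1]],
  [[0.03,0.21,0],[0,0,-0.13]],
  [[0.037,0.26,0],[0,0,-0.16]],
  [[0.044,0.31,0],[0,0,-0.18]],
  [[0.049,0.345,0],[0,-0.007,-0.2]],
  [[0.051,0.357,0],[0,-0.007,-0.207]],
  [[0.051,0.357,0],[0,-0.007,-0.207]],
], gripper=0.06)

```text
time_s: 20.9
position: [0.4787, -0.3338, 0.1879]
tcp_rot: [[0.999, -0.031, -0.008], [-0.031, -1.0, 0.003], [-0.008, -0.003, -1.0]]
force: [-0.0, -0.6, 0.6]
opening: 0.691
```

Run:
```python
from h import *
to([.481,-.3348,.012],-1.7)
im,K,T=cap("wrist","w5"); np.savez("w5.npz",K=K,T=T)
im,_,_=cap("top","top5")
```

```text
t 20.9 pos [ 0.4787 -0.3338  0.1879] yaw -1.8 F [-0.  -0.6  0.6] op 60.1
-> shift [0.0037 0.0013 0.1759] rot [-0.0025  0.008  -0.0017]
```

View pics/w5.png

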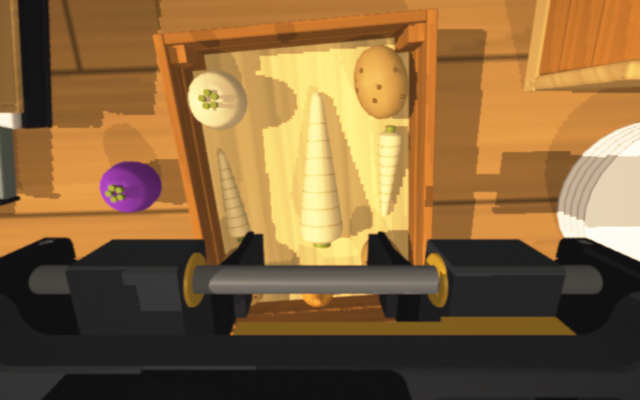

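Wrist view: the parsnip is central, with its tip at (317,91) and its crown end at (321,241). A parsley root lies on each side, at (232,195) and (388,170). The turnip is at (217,99), a potato at (380,80) and the onion at (317,299).

Run:
```python
from h import *
d=np.load("w5.npz"); K,T=d["K"],d["T"]
cr,tp=ray(K,T,(321,241),.030),ray(K,T,(317,92),.015)
e=tp-cr; L=np.linalg.norm(e[:2]); g=cr+e/L*.064
print(cr,tp,L,np.degrees(np.arctan2(e[1],e[0])),"grip",g)
to([g[0],g[1],.013],np.degrees(np.arctan2(e[1],e[0])))
```

```text
[ 0.41451188 -0.33645131  0.03      ] [ 0.5748415  -0.33683407  0.015     ] 0.16033008123455691 -0.13678459538921298 grip [ 0.4785117  -0.3366041   0.02401235]
t 21.0 pos [ 0.4789 -0.3324  0.1883] yaw -1.7 F [-0.4  0.3  0.5] op 60.3
-> shift [0.0012 0.0046 0.1752] rot [-0.0028  0.0082 -0.027 ]
```

Call:
servo_tool([
  [[0.001,0.0035,0.02],[0,0.006,-0.02]],
  [[0.001,0.0035,0.05],[0,0.006,-0.02]],
  [[0.001,0.0035,0.085],[0,0.006,-0.02]],
  [[0.001,0.0035,0.12],[0,0.006,-0.02]],
  [[0.001,0.0035,0.145],[0,0.006,-0.02]],
  [[0.001,0.0035,0.162],[0,0.006,-0.02]],
  [[0.001,0.0035,0.171],[0,0.006,-0.02]],
  [[0.001,0.0035,0.174],[0,0.006,-0.02]],
  [[0.001,0.0035,0.174],[0,0.006,-0.02]],
])

```text
time_s: 22.12
position: [0.4792, -0.338, 0.0153]
tcp_rot: [[1.0, -0.01, -0.0], [-0.01, -1.0, 0.0], [-0.0, -0.0, -1.0]]
force: [-0.4, -0.0, -0.6]
opening: 0.691
```

Call:
servo_tool([
  [[0,0,0],[0,0,0]],
  [[0,0,0],[0,0,0]],
  [[0,0,0],[0,0,0]],
  [[0,0,0],[0,0,0]],
  [[0,0,0],[0,0,0]],
  [[0,0,0],[0,0,0]],
], gripper=0.0)

```text
time_s: 22.88
position: [0.4789, -0.338, 0.0151]
tcp_rot: [[1.0, -0.01, -0.001], [-0.01, -1.0, 0.0], [-0.001, -0.0, -1.0]]
force: [-0.6, -0.9, 3.9]
opening: 0.413
```

Call:
servo_tool([
  [[0,0,-0.005],[0,0,0]],
  [[0,0,-0.02],[0,0,0]],
  [[0,0,-0.04],[0,0,0]],
  [[0,0,-0.07],[0,0,0]],
  [[0,0,-0.105],[0,0,0]],
  [[0,0,-0.14],[0,0,0]],
  [[0,0,-0.165],[0,0,0]],
  [[0,0,-0.175],[0,0,0]],
  [[0,0,-0.175],[0,0,0]],
])

```text
time_s: 24.0
position: [0.4791, -0.3379, 0.1904]
tcp_rot: [[1.0, -0.01, -0.0], [-0.01, -1.0, 0.0], [-0.0, -0.0, -1.0]]
force: [0.7, 0.1, -0.8]
opening: 0.411
```

Run:
```python
from h import *
cn=np.array([.659,.0245,0]); a=np.radians(-13.6); Y=np.array([-np.sin(a),np.cos(a),0])
to(cn-.016*Y+[0,0,.17],76.4)
im,K,T=cap("wrist","w6")
```

```text
t 24.0 pos [ 0.4791 -0.3379  0.1904] yaw -0.6 F [ 0.7  0.1 -0.8] op 35.7
-> shift [ 0.1726 -0.3486  0.0204] rot [-1.0000e-04  1.0000e-04 -1.3436e+00]
```

View pics/w6.png

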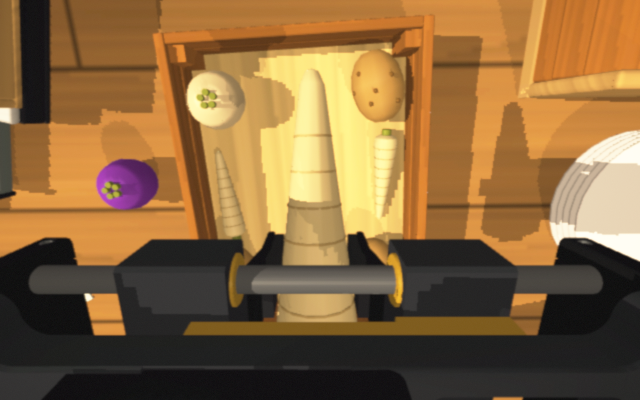

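Wrist view: the parsnip is held between the fingers, with its tip at (313,70). Both parsley roots, the turnip and the potato are undisturbed in the crate.

Call:
servo_tool([
  [[0.004,-0.008,0],[0,0,-0.03]],
  [[0.013,-0.027,0],[0,0,-0.1]],
  [[0.03,-0.06,0],[0,0,-0.22]],
  [[0.048,-0.097,0],[0,0,-0.36]],
  [[0.067,-0.135,0],[0,0,-0.51]],
  [[0.086,-0.173,0],[0,0,-0.66]],
  [[0.105,-0.211,0],[0,0,-0.81]],
  [[0.124,-0.25,0],[0,0,-0.96]],
  [[0.142,-0.287,0],[0,0,-1.1]],
  [[0.158,-0.32,0],[0,0,-1.23]],
  [[0.168,-0.34,0.005],[0,0,-1.31]],
  [[0.1725,-0.3485,0.01],[0,0,-1.343]],
])

```text
time_s: 25.55
position: [0.6548, 0.0118, 0.1789]
tcp_rot: [[0.231, 0.973, -0.002], [0.973, -0.23, 0.001], [0.001, -0.003, -1.0]]
force: [-0.9, -0.6, -1.2]
opening: 0.412
```

Call:
servo_tool([
  [[0,0,0.005],[0,0,0]],
  [[0,0,0.02],[0,0,0]],
  [[0,0,0.04],[0,0,0]],
  [[0,0,0.06],[0,0,0]],
  [[0,0,0.078],[0,0,0]],
  [[0,0,0.085],[0,0,0]],
  [[0,0,0.085],[0,0,0]],
])

```text
time_s: 26.42
position: [0.6547, 0.0086, 0.0943]
tcp_rot: [[0.236, 0.972, -0.002], [0.972, -0.236, 0.001], [0.0, -0.002, -1.0]]
force: [0.2, -0.5, -1.0]
opening: 0.411
```

Run:
```python
from h import *
cn=np.array([.659,.0245,0]); a=np.radians(-13.6); Y=np.array([-np.sin(a),np.cos(a),0])
to(cn-.016*Y+[0,0,.0625],76.4)
im,K,T=cap("wrist","w7")
```

```text
t 26.425 pos [0.6547 0.0086 0.0943] yaw 76.3 F [ 0.2 -0.5 -1. ] op 35.8
-> shift [0.0004 0.0006 0.0318] rot [-0.0022 -0.0005 -0.0011]
```

View pics/w7.png

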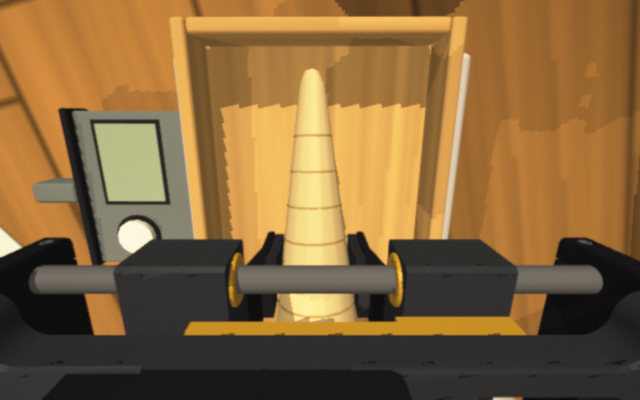

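Wrist view: the parsnip hangs over the middle of the tray, tip at (311,72), inside the sides at u≈200 and u≈440. The drawer is still out. I'll lower and release it.

Call:
servo_tool([
  [[0,0,0.01],[0,0,0]],
  [[0,0,0.02],[0,0,0]],
  [[0,0,0.027],[0,0,0]],
  [[0,0,0.031],[0,0,0]],
  [[0,0,0.032],[0,0,0]],
  [[0,0,0.032],[0,0,0]],
])

```text
time_s: 27.22
position: [0.6551, 0.0089, 0.063]
tcp_rot: [[0.236, 0.972, -0.001], [0.972, -0.236, 0.001], [0.001, -0.001, -1.0]]
force: [0.6, 0.9, -1.4]
opening: 0.416
```

Call:
servo_tool([
  [[0,0,0],[0,0,0]],
  [[0,0,0],[0,0,0]],
  [[0,0,0],[0,0,0]],
  [[0,0,0],[0,0,0]],
], gripper=0.055)

```text
time_s: 27.72
position: [0.6551, 0.0089, 0.0631]
tcp_rot: [[0.236, 0.972, -0.001], [0.972, -0.236, 0.001], [0.001, -0.001, -1.0]]
force: [0.1, -0.5, -0.7]
opening: 0.623
```

Call:
servo_tool([
  [[0,0,-0.005],[0,0,0]],
  [[0,0,-0.02],[0,0,0]],
  [[0,0,-0.045],[0,0,0]],
  [[0,0,-0.08],[0,0,0]],
  [[0,0,-0.12],[0,0,0]],
  [[0,0,-0.15],[0,0,0]],
  [[-0.04,0,-0.16],[0,0,0]],
  [[-0.09,0,-0.16],[0,0,0]],
  [[-0.14,0,-0.16],[0,0,0]],
  [[-0.18,-0.03,-0.16],[0,0,0]],
  [[-0.21,-0.05,-0.16],[0,0,0]],
  [[-0.22,-0.06,-0.16],[0,0,0]],
])

```text
time_s: 29.22
position: [0.5439, -0.1922, 0.224]
tcp_rot: [[0.238, 0.971, 0.0], [0.971, -0.238, 0.0], [0.0, 0.0, -1.0]]
force: [0.3, 0.3, 0.2]
opening: 0.63
```

Call:
servo_tool([
  [[-0.03,-0.04,0],[0,0,0]],
  [[-0.05,-0.08,0],[0,0,0]],
  [[-0.06,-0.12,0],[0,0,0]],
  [[-0.06,-0.13,0],[0,0,0]],
  [[-0.06,-0.13,0],[0,0,0]],
  [[-0.06,-0.13,0],[0,0,0]],
])

```text
time_s: 29.98
position: [0.4062, -0.2189, 0.2234]
tcp_rot: [[0.235, 0.972, 0.001], [0.972, -0.235, -0.001], [-0.0, 0.001, -1.0]]
force: [0.1, -0.1, -0.6]
opening: 0.632
```

Run:
```python
from h import *
to([0.6,0,.2],76)
im,K,T=cap("top","top8")
cv2.imwrite("pics/crop8.png",cv2.resize(im[90:310,190:490],None,fx=2.6,fy=2.6,interpolation=cv2.INTER_CUBIC))
```

```text
t 29.975 pos [ 0.4062 -0.2189  0.2234] yaw 76.4 F [ 0.1 -0.1 -0.6] op 55.0
-> shift [0.2583 0.1369 0.0235] rot [0.0013 0.0002 0.0074]
```

View pics/crop8.png

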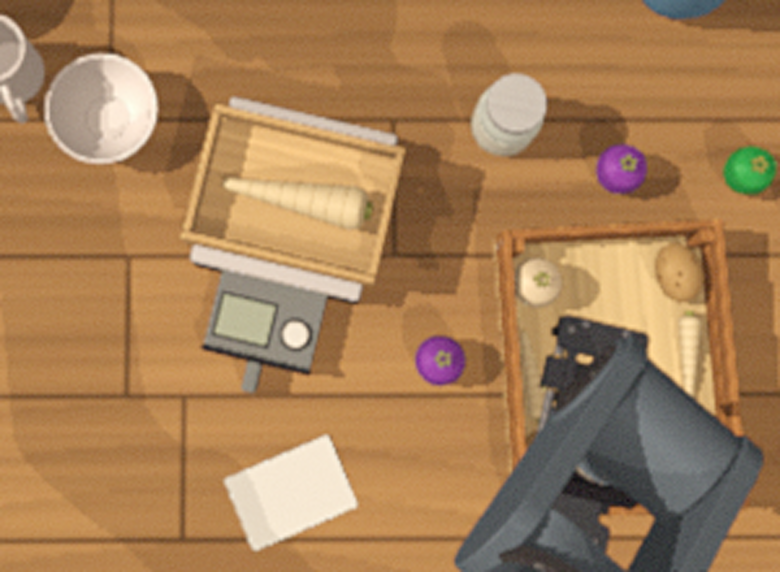

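Top view: the parsnip lies wholly inside the tray, crop (228,185) to (372,210). The tray is centred on the platform, the drawer is out, and the bowl, jar and look-alikes are in place. I'll check the button's distance from the platform edge and hand in if it matches.

Run:
```python
from h import *
d=np.load("top.npz"); K,T=d["K"],d["T"]
f=lambda u,v,z: ray(K,T,(u/2.6+190-.3,v/2.6+90-.3),z)
a=np.radians(-13.6); X=np.array([np.cos(a),np.sin(a),0])
e=(f(191,262,.048)+f(358,298,.048))/2
dist=(e-f(296,334,.0345))@X; print("button to platform edge",dist, telemetry.read_state()["force"])
if abs(dist-.051)<.006: print(order.hand_in())
```

```text
button to platform edge 0.05082861127050136 [-0.16954116 -0.37035111  0.63489507]
the job is handed in; nothing more can be done
None
```

I weighed the parsnip as asked and handed the job in at about 30 s of the 72 s allowed. No verdict was reported.

- **Drawer:** I pulled it until it would move no further. In the last picture the button was 50.8 mm in front of the platform edge, against 51 mm expected at the stop.
- **Tray:** I set it down and let go of it. Just before I lowered it, it was centred on the platform to about 2 mm.
- **Tare:** The fingertips went down 3.8 mm from the button's nominal top at about 13 N, more than the 4.2 N that bottoms it. I then released it.
- **Parsnip:** The large central root was 160 mm long as measured and 36 mm thick at the grip. It now lies wholly inside the tray's sides.

The final top view showed the bowl, the jar and the look-alikes in place. The arm hid part of the crate in that view, so the onion, two potatoes and part of one parsley root were not seen after the lift. The wrist view at the lift showed both parsley roots, the turnip and one potato undisturbed.

No check failed. The top and wrist cameras disagreed by about 5 mm on where the scale stood, so I used positions in between.

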